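Slide a die block under the spring guard of its cradle

ROBOT

A 6-joint arm with a two-finger parallel gripper is mounted at the origin on the work surface. World frame = base frame: x ahead of the robot, y to its left, z up, the work surface at z = 0. Lengths are in mm, angles in degrees, forces in N, time in s.
With the tool pointing down it reaches from about 275 to 850 mm from the base axis. Payload 19 kg.
Tool frame: the origin (TCP) lies at the very end of the fingers, on their centre line; the grasp point (between the pads) lies bot.tcp_to_grasp behind it (bot.tcp_to_grasp is the distance from the TCP to the grasp point, in mm); z points along the fingers, y is the line along which they close (so a half turn about z gives the same grasp; the last joint's range is limited). The gripper opens to 85 mm and grips with 20 to 120 N. Pads are 22 mm wide; open, the fingers measure 114 mm over their backs; the gripper's body (76 mm by 85 mm) begins 54 mm behind the grasp point. The pads swing forward as they close: fully open they stand 13 mm farther back than shut.
Start: joints at [-71.963, 8.623, 82.357, -0, 89.026, -7.678], TCP at [249.454, -518.035, 210.467] pointing down, gripper open.
Joint ranges: [-160.23, 160.23], [-39.13, 120.54], [6.94, 153.29], [-79.49, 259.48], [9.18, 160.14], [-161.06, 161.06]. Speed limits (degrees/s): [108.29, 108.29, 127.2, 172.46, 172.46, 172.46].

INTERFACE

Orientations are given as a 3x3 rotation matrix whose columns are the frame's x, y, z axes.
In Python, from bench import bot, capture, camera_model gives the robot as it stands.
- The arm moves only by the shell command python3 -m handwheel 'ROWS' [FORCE]. ROWS is JSON, one flat list of numbers, 7 for each row, row after row: the shift along the tool's x, y, z as a fraction of full scale, then the turn, a rotation vector about the tool's x, y, z as a fraction of full scale, then the opening, from -1 (shut) to 1 (fully open). In form: [x, y, z, wx, wy, wz, grip, x, y, z, wx, wy, wz, grip, ...]. A call has 1 to 20 rows; each row shifts and turns the commanded pose from where the row before left it, along the tool's axes as they then stand; what a row does not reach is not made up. Full scale, the value 1, is 0.8 m for a shift and pi/4 rad for a turn. A row lasts 1/8 s, in which the tool goes at most 62.5 mm and 10.7 degrees, less where a joint would pass 70% of its speed; a pose out of reach is approached as far as the arm can. A call with a number of a shift or a turn outside -1 to 1 is refused whole. A call with a gripper value outside its range is refused whole. The fingers move at their own pace and stop on an object; FORCE is the grip in N (left out, the last holds). Time passes only in rows, so rows that do not move let the fingers close. It gives the time, the measured TCP pose, the force, the opening and the grip force at its end, in the units of the state.
- bot.get_state(): the state, without advancing time (a new reading comes with each control period).
- capture(name): name is "scene" or "top" or "wrist"; returns (picture, depth): 480x640x3 uint8, red, green, blue; 480x640 float32, mm along the optical axis (not along the pixel's ray), 0 where there is no reading.
- camera_model(name): a dict with "vertical_fov" (degrees; the focal length in pixels is half the picture's height over the tangent of half this angle, whatever the lens; pixels are square), "cx", "cy" (the principal point, pixels), "dist_coeffs" ([k1, k2, p1, p2, k3] as OpenCV has them; the pictures are not rectified), "R" (3x3) and "t" (3): a world point X has camera coordinates R X + t. Camera axes: x right, y down, z forward; pixel columns grow to the right and rows downward; lengths in mm; the calibration is good to about 2 mm. A picture is of the moment at which its call begins: read the wrist's pose just before it. camera_model takes no time and is no camera call; for the wrist camera it gives the pose at the moment of the call.
- bot.hand_in(): hands the job in; it is judged then, once.
The state is a dict: "time_s": time; "joint_positions": joint angles; "qd": joint speeds; "tau": joint torques, N m; "tool_pos": TCP position; "orientation": TCP orientation; "force": force on the tool from outside, world axes, zero at the start; "moment": the same for the moment, N m; "finger_gap": finger opening in mm; "grip_force": force on a finger pad.
Only numpy, scipy, OpenCV 4.12 (cv2) and the standard library are available. Lean on these libraries where they do the work, as an engineer would, in place of code of your own. Each camera call takes 0.05 s, during which the arm holds its last target. There are 200 camera calls.

TASK

Push the yellow pedal of the die cradle down with one fingertip to hold the red spring-closed guard flap open, and while it is held, push the die block along its lane with the other fingertip, by the end of its blue tail bar, until the block is fully home against the back stop under the guard. Then take the fingers away so that the guard springs shut behind the block. Only push: do not lift the die block out of its lane, and leave the bowl, screwdriver, yellow box and little bottle where they are.

Things in the scene. Friction and masses are not known exactly. Their poses are not given: they have to be found in the camera images.
- cradle: Fixed die cradle: dark steel base plate, 6 mm thick, x -195 to +80, y -50 to +105 mm, with a lane along x. Origin: table level, lane centre line, below the guard's blade; x: pushing direction (away from the robot, within 0.35 rad), y left, z up. Grey lane walls, inner faces at y -19 and +19, 5 thick, top at z 22, from x -85 to +60 mm. Before x = -15 mm only plate, walls and pedal stand.
- seat (a point): Fixed point on the lane floor, cradle (30, 0, 6) mm: where the die block's origin lies when the block is home against the grey back stop. The stop's face is at cradle x = +50 mm, its top 36 mm above the table. The red guard roofs the lane from x = 0 to +50 mm; its top is 52 mm above the table shut, about 80 mm fully open.
- guard (a joint): Angle of the red guard flap: 0 = shut (its spring holds it there), 0.70 rad = fully open (end stop). The yellow pedal is the flap's other arm, left of the hinge: pressing it down lifts the flap; pushing the block against the flap does not. The block passes under above about 0.45 rad. 3 to 6 N on the pedal are enough; let go, it springs shut.
- hinge (a point): Fixed point on the guard's hinge line, cradle (0, 34, 36) mm; the hinge line is parallel to the lane (cradle x) and its parts lie between cradle x = -6 and +55 mm.
- pedal (a point): Middle of the yellow pedal's top face, cradle x = -85 mm; moves with the flap. A flat plate beside the lane, 190 x 48 x 3 mm, cradle x -180 to +10. Fully open it is level, top 12 mm above the table, y +50 to +98; a fingertip 12 to 18 mm above the table keeps it open and can slide along x. Shut, it slopes: this point at y 80, z 43, left edge z 59, right edge z 28 mm.
- blade (a point): Middle of the lower edge of the flap's red blade, which shuts the right half of the lane (cradle x 0 to 4 mm, y -20 to +6 mm); moves with the flap. Shut, it is 31 mm above the table: the blade stops the block, while the tail bar passes beneath it.
- die: Loose die block: aluminium, 40 x 34 x 36 mm (x, y, z), brass disc on top, with a blue tail bar 20 mm wide and 20 mm high running 65 mm back (-x) along the lane floor. Origin: centre of the block's underside; x towards the back stop, z up. About 0.3 kg, ordinary friction. Starts in the lane, its origin at cradle x -58 to -28 mm.
- tail_end (a point): Centre of the rear end face of the blue tail bar (20 x 20 mm), 85 mm behind the block's origin and 10 mm above the lane floor: the face to push, towards the back stop. With the block home it is still 55 mm before the blade.
- bowl: Bystander: blue bowl, 90 mm wide, 45 mm high. Origin under its centre.
- driver: Bystander: screwdriver with an orange handle, 170 mm long, lying on the table. Origin under its middle.
- casebox: Bystander: closed yellow plastic box, 75 x 50 x 40 mm. Origin under its centre.
- spray: Bystander: little white bottle with a red cap, 40 mm wide, 90 mm high, standing. Origin under its centre.

How it is judged (in metres and radians):
On the way, in this order (a step that is already met when the one before it is completed fails the run):
1. the guard is held open by its pedal while the die block is still before it (value of joint guard above 0.4 rad and x of die in the frame of cradle below -0.015 m and contact force between the fingers and guard above 0.5 N), for 0.1 s.
2. the die block is pushed under the guard while that is held open (value of joint guard above 0.35 rad and x of die in the frame of cradle above 0 m and contact force between the fingers and guard above 0.5 N and contact force between the fingers and die above 0.2 N), for 0.05 s.
At the end, for the whole second after the job is handed in: The die block lies on the lane floor within 4 mm of home against the back stop, upright and along the lane, at rest, and the guard is shut (angle under 0.06 rad) (x of die in the frame of cradle between 0.026 and 0.034 m and y of die in the frame of cradle between -0.005 and 0.005 m and z of die in the frame of cradle below 0.009 m and angle between the x axis of die and the x axis of cradle, either way round below 0.15 rad and angle between die's own z axis and vertical below 0.1 rad and value of joint guard below 0.06 rad and linear speed of die below 0.01 m/s); the robot touches nothing.
It fails at once if the die block is lifted off the lane floor or tipped (z of die in the frame of cradle above 0.014 m or angle between die's own z axis and vertical above 0.25 rad).
It fails at once if the die block leaves its lane sideways (y of die in the frame of cradle above 0.012 m or y of die in the frame of cradle below -0.012 m).
It fails at once if the bowl, screwdriver, yellow box or little bottle is moved by more than 15 mm (distance of any of bowl, driver, casebox, spray from where it was at the start of the episode above 0.015 m).
It also fails if it takes over 38 s, if anything falls off the work surface, if the arm or the gripper's body presses on something with over 40 N, if the wrist force passes 120 N, or if a joint passes its speed limit or range.

## Working session

There is one attempt and no reset: what is moved stays moved. The work goes in short steps, Python scripts to look and compute and a shell command to move; the robot and the scene stay as the last step left them, time stands still between calls to the robot, and variables do not carry over. Pictures are saved under pics/ and viewed, at most 10 in all, crops included, and the job is handed in when it is done.

```bash
mkdir -p pics; ls; cat > h.py <<'E'
import numpy as np,cv2
from bench import bot,capture,camera_model
def K(m):
    f=240/np.tan(np.radians(m["vertical_fov"])/2); return np.array([[f,0,m["cx"]],[0,f,m["cy"]],[0,0,1.]])
def ray(m,uv):
    p=cv2.undistortPoints(np.array(uv,float).reshape(-1,1,2),K(m),np.array(m["dist_coeffs"],float)).reshape(-1,2)
    R=np.array(m["R"]);t=np.array(m["t"])
    return -R.T@t, np.c_[p,np.ones(len(p))]@R
def onz(m,uv,z):
    o,d=ray(m,uv); return o+d*((z-o[2])/d[:,2])[:,None]
def bydepth(m,D,uv):
    o,d=ray(m,uv); return np.array([o+dd*D[int(round(v)),int(round(u))] for dd,(u,v) in zip(d,uv)])
def proj(m,P):
    return cv2.projectPoints(np.array(P,float).reshape(-1,1,3),cv2.Rodrigues(np.array(m["R"]))[0],np.array(m["t"],float),K(m),np.array(m["dist_coeffs"],float))[0].reshape(-1,2)
E
python3 - <<'E'
from h import *
for n in("scene","top"):
    im,D=capture(n); np.savez(n,im=im,D=D); cv2.imwrite(f"pics/{n}0.png",im[:,:,::-1])
    m=camera_model(n);print(n,m)
print(bot.get_state(),bot.tcp_to_grasp)
E
```

```text
pics
scene {'vertical_fov': 49.183051542659044, 'cx': 315.85704032627615, 'cy': 231.42731972099136, 'dist_coeffs': array([-0.05815408,  0.        ,  0.        ,  0.        ,  0.        ]), 'R': array([[-0.89215356,  0.45157364,  0.01196967],
       [ 0.38721099,  0.77810509, -0.49459086],
       [-0.23265785, -0.43661621, -0.8690435 ]]), 't': array([ 510.57923438, -213.34740622,  982.36929659])}
top {'vertical_fov': 51.36891449336087, 'cx': 319.32419341654776, 'cy': 240.42969102177196, 'dist_coeffs': array([0.00096472, 0.        , 0.        , 0.        , 0.        ]), 'R': array([[ 0.14680371, -0.98916473,  0.00134149],
       [-0.96464654, -0.14346474, -0.22107673],
       [ 0.21887376,  0.03116082, -0.9752555 ]]), 't': array([-60.14350794, 594.56921664, 688.735014  ])}
{'time_s': 0.1, 'joint_positions': array([-7.19643991e+01,  8.64658239e+00,  8.23894648e+01, -3.81743178e-04,
        8.90252621e+01, -7.67527147e+00]), 'qd': array([ 0.13612923, -0.12781849, -0.03702301,  0.01850458,  0.12853247,
        0.11729057]), 'tau': array([ 5.46183233e-03, -7.14377403e+01, -5.71797752e+01, -2.85171916e-05,
        7.09786371e-03,  5.55074757e-05]), 'tool_pos': array([ 249.37718395, -517.83616222,  209.94965798]), 'orientation': array([[ 9.00994687e-01,  4.33829990e-01, -3.37629907e-04],
       [ 4.33830100e-01, -9.00994125e-01,  1.01540867e-03],
       [ 1.36312171e-04, -1.06135183e-03, -9.99999427e-01]]), 'force': array([ 0.5074458 ,  0.07974528, -0.32554726]), 'moment': array([-0.00410326,  0.04356991, -0.01697574]), 'grip_force': 0.0, 'finger_gap': 85.51188108670962} 18.700000000000003
```

View pics/top0.png

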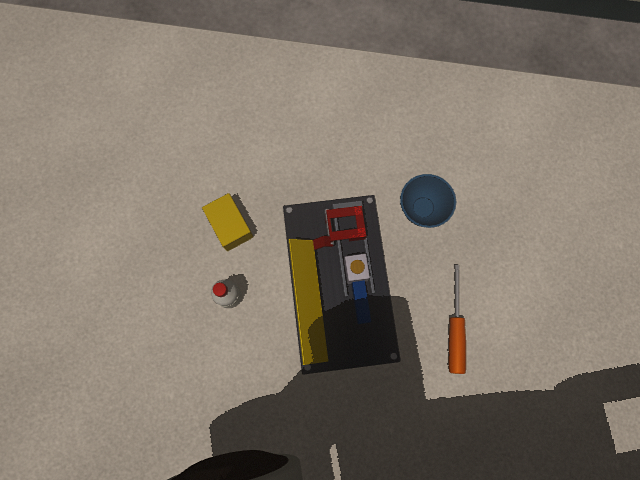

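View pics/scene0.png

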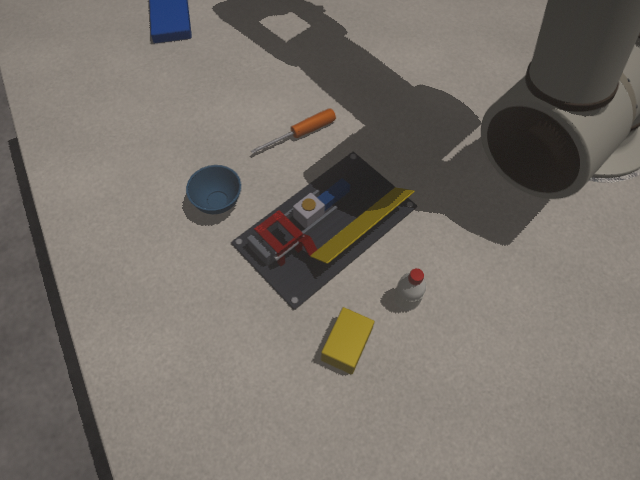

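The top view shows the plate's bolts at about (289,210), (369,200), (393,356) and (307,368), with the pedal along the left side and the tail's rear end near (361,320). The scene view shows the same bolts at (238,241), (353,156), (413,205) and (294,300). I'll work out the cradle pose from these.

```bash
cat >> h.py <<'E'
def cradle(P):  # bolts: far-left, far-right, near-right, near-left (world)
    P=np.array(P); c=P.mean(0); d=(P[0]+P[1]-P[2]-P[3]); a=np.arctan2(d[1],d[0])
    R=np.array([[np.cos(a),-np.sin(a)],[np.sin(a),np.cos(a)]]); return c[:2]-R@[-57.5,27.5],a,R
E
python3 - <<'E'
from h import *
uv={"top":[(289,210),(369,200),(393,356),(307,368)],"scene":[(294,300),(238,241),(353,156),(413,205)]}
for n in uv:
    z=np.load(n+".npz");m=camera_model(n);im=z["im"]
    # refine to centroid of bright in 7x7
    g=cv2.cvtColor(im,cv2.COLOR_RGB2GRAY).astype(float);q=[]
    for u,v in uv[n]:
        w=g[v-4:v+5,u-4:u+5];w=np.clip(w-(w.min()+w.max())/2,0,None);yy,xx=np.mgrid[v-4:v+5,u-4:u+5];q.append(((w*xx).sum()/w.sum(),(w*yy).sum()/w.sum()))
    P=onz(m,q,7);print(n,np.round(q,1).tolist(),P.round(1).tolist())
    o,a,R=cradle(P);print(o,a)
    print(bydepth(m,z["D"],q).round(1).tolist())
    hsv=cv2.cvtColor(im,cv2.COLOR_RGB2HSV)
    for nm,lo,hi in(("blue",(105,120,20),(125,255,255)),("yel",(20,150,40),(32,255,255)),("red",(0,180,60),(6,255,255))):
        M=cv2.inRange(hsv,lo,hi);k,_,st,ce=cv2.connectedComponentsWithStats(M)
        for i in range(1,k):
            if st[i,4]>60:
                vv,uu=np.where((cv2.connectedComponents(M)[1]==i)&(z["D"]>0));W=bydepth(m,z["D"],list(zip(uu,vv)))
                C=(W[:,:2]-o)@R;print(nm,st[i].tolist(),np.c_[C,W[:,2:]].min(0).round(),np.c_[C,W[:,2:]].max(0).round(),np.median(np.c_[C,W[:,2:]],0).round())
E
```

```text
top [[288.7, 209.6], [369.2, 199.8], [393.3, 355.6], [303.5, 364.0]] [[654.8, 87.8, 7.0], [691.2, -42.2, 7.0], [445.6, -110.9, 7.0], [412.6, 25.2, 7.0]]
[613.72272779 -21.65663511] 0.26270634857989383
[[653.7, 87.3, 11.0], [690.4, -42.1, 9.5], [445.6, -110.7, 8.4], [413.7, 24.0, 55.1]]
blue [352, 281, 15, 19, 233] [-95. -12.  11.] [-66.   8.  29.] [-80.  -2.  25.]
blue [355, 301, 16, 23, 191] [-131.  -12.   14.] [-96.   7.  28.] [-116.   -1.   25.]
yel [202, 194, 51, 57, 1567] [ 11. 158.   3.] [ 97. 231.  43.] [ 50. 193.  38.]
yel [288, 239, 40, 126, 3125] [-182.   60.    3.] [ 19. 101.  61.] [-91.  80.  43.]
red [313, 206, 53, 44, 912] [ -8. -20.  25.] [49. 61. 57.] [11. 12. 50.]
red [213, 283, 13, 13, 135] [-72. 195.  85.] [-53. 213.  92.] [-63. 204.  89.]
scene [[294.3, 299.7], [237.2, 239.8], [353.5, 154.0], [415.2, 204.4]] [[652.2, 85.9, 7.0], [689.3, -47.2, 7.0], [439.2, -115.7, 7.0], [397.9, 22.6, 7.0]]
[607.24493691 -25.66160857] 0.25565026680264624
[[652.4, 86.5, 8.5], [689.5, -46.4, 8.3], [440.0, -114.7, 8.6], [395.7, 20.6, 2.7]]
blue [150, 0, 40, 36, 1304] [-196. -621.   11.] [ -78. -489.   31.] [-135. -549.   25.]
blue [318, 191, 16, 14, 120] [-90. -10.  23.] [-68.  10.  29.] [-78.   0.  26.]
yel [311, 188, 103, 75, 1811] [-186.   61.    3.] [ 14. 101.  61.] [-74.  83.  46.]
yel [322, 308, 52, 60, 1830] [ 16. 162.  19.] [102. 234.  43.] [ 60. 199.  39.]
```

```bash
python3 -m handwheel '[0,0,0,0,0,0.224,0.4, 0.033,-0.0436,-0.006,0,0,0,0.4, 0.033,-0.0436,-0.006,0,0,0,0.4, 0.033,-0.0436,-0.006,0,0,0,0.4, 0.033,-0.0436,-0.006,0,0,0,0.4, 0.033,-0.0436,-0.006,0,0,0,0.4, 0.033,-0.0436,-0.006,0,0,0,0.4, 0.033,-0.0436,-0.006,0,0,0,0.4, 0.033,-0.0436,-0.006,0,0,0,0.4, 0.033,-0.0436,-0.006,0,0,0,0.4, 0.033,-0.0436,-0.006,0,0,0,0.4, 0.033,-0.0436,-0.006,0,0,0,0.4, 0.033,-0.0436,-0.006,0,0,0,0.4, 0,0,0,0,0,0,0.4, 0,0,0,0,0,0,0.4]'
python3 - <<'E'
from h import *
m=camera_model("wrist");im,D=capture("wrist");np.savez("w1",im=im,D=D,**{k:np.array(v) for k,v in m.items()});cv2.imwrite("pics/w1.png",im[:,:,::-1]);print(m)
E
```

```text
time_s: 1.98
tool_pos: [441.5, -29.8, 267.8]
orientation: [[0.963, 0.27, -0.001], [0.27, -0.963, -0.0], [-0.001, -0.0, -1.0]]
force: [0.4, 0.4, -0.0]
finger_gap: 59.8
grip_force: 0.0
{'vertical_fov': 65.42512190706701, 'cx': 320.9722528433295, 'cy': 240.9864060461724, 'dist_coeffs': array([-0.05005092,  0.        ,  0.        ,  0.        ,  0.        ]), 'R': array([[ 2.68648786e-01, -9.63238192e-01, -1.19969548e-04],
       [-9.19394252e-01, -2.56457781e-01,  2.98234163e-01],
       [-2.87301303e-01, -8.00099465e-02, -9.54492729e-01]]), 't': array([-146.91946553,  341.70876485,  559.69190371])}
```

View pics/w1.png

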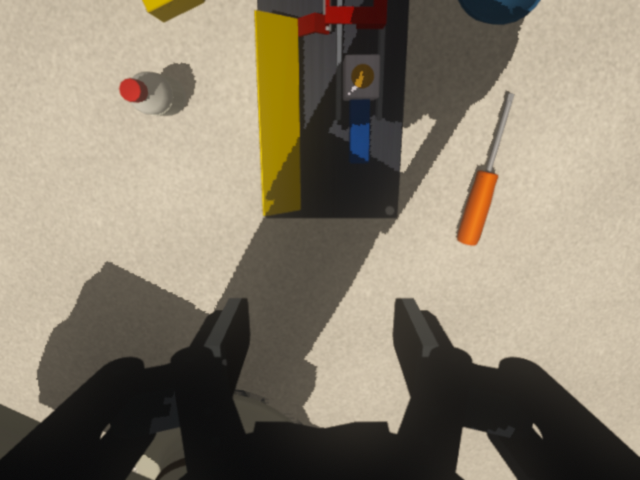

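The wrist view shows the near-right bolt at (389,211), the plate's near-right corner at (397,217), the tail's rear end at about (350..370,160), and the fingertips at about (240,298) and (405,298).

```bash
python3 - <<'E'
from h import *
z=np.load("w1.npz");m={k:z[k] for k in("R","t","dist_coeffs")};
for k in("vertical_fov","cx","cy"):m[k]=float(z[k])
im,D=z["im"],z["D"]
hsv=cv2.cvtColor(im,cv2.COLOR_RGB2HSV)
B=cv2.inRange(hsv,(105,120,20),(125,255,255));B[:, :330]=0;B[:,390:]=0;B[:90]=0;B[200:]=0
vv,uu=np.where(B>0);print("blue",uu.min(),uu.max(),vv.min(),vv.max())
b=vv.max();print([(r,uu[vv==r].min(),uu[vv==r].max()) for r in range(b-8,b+1)])
print("tail D",D[150,360],"bolt/plate D",D[205,370])
print("plate",onz(m,[(397,217),(266,215),(389,211)],6).round(1).tolist(), "tailtop",onz(m,[(360,b)],26).round(1), "bydepth",bydepth(m,D,[(360,150),(389,211),(360,b-2),(392,214)]).round(1).tolist())
# right edge of plate: gradient column per row
g=cv2.cvtColor(im,cv2.COLOR_RGB2GRAY).astype(float)
E=[(int(385+np.argmax(np.diff(g[r,385:425]))),r) for r in list(range(5,110,5))]
P=onz(m,E,6);l=np.polyfit(P[:,0],P[:,1],1);r=P[:,1]-np.polyval(l,P[:,0]);k=abs(r)<3;l=np.polyfit(P[k,0],P[k,1],1);print("edge angle",np.arctan(l[0]),k.sum())
W=bydepth(m,D,list(zip(uu,vv)))
a=.272;R=np.array([[np.cos(a),-np.sin(a)],[np.sin(a),np.cos(a)]]);
C=(W[:,:2]-[611,-25])@R;print("tail cradle",np.percentile(C,[1,50,99],axis=0).round(1))
# tail from the top view, ray at z=26
t=np.load("top.npz");mt=camera_model("top");hs=cv2.cvtColor(t["im"],cv2.COLOR_RGB2HSV);M=cv2.inRange(hs,(105,100,15),(125,255,255))[295:335,345:385];v,u=np.where(M);print("top tail",v.max()+295,onz(mt,[(u[v==v.max()].mean()+345,v.max()+295)],26).round(1))
for px in[(240,300),(405,300)]:print("finger D",D[px[1],px[0]])
E
```

```text
blue 349 369 100 162
[(154, np.int64(350), np.int64(368)), (155, np.int64(350), np.int64(368)), (156, np.int64(350), np.int64(368)), (157, np.int64(350), np.int64(368)), (158, np.int64(350), np.int64(368)), (159, np.int64(350), np.int64(368)), (160, np.int64(350), np.int64(368)), (161, np.int64(350), np.int64(368)), (162, np.int64(351), np.int64(366))]
tail D 394.02966 bolt/plate D 433.539
plate [[438.5, -122.9, 6.0], [399.5, 25.8, 6.0], [442.8, -111.5, 6.0]] tailtop [[488.8 -59.6  26. ]] bydepth [[500.9, -55.7, 27.5], [443.6, -110.4, 10.5], [490.9, -58.9, 27.0], [440.6, -115.8, 7.1]]
edge angle 0.2714116445819457 21
tail cradle [[-126.9  -11.4]
 [ -94.9    1.3]
 [ -64.3   11.4]]
top tail 323 [[486.1 -50.4  26. ]]
finger D 145.45027
finger D 145.01888
```

```bash
python3 - <<'E'
from h import *
z=np.load("w1.npz");m={k:z[k] for k in("R","t","dist_coeffs")};
for k in("vertical_fov","cx","cy"):m[k]=float(z[k])
D=z["D"];s=bot.get_state();O=np.array(s["orientation"]);p=np.array(s["tool_pos"])
for x0,x1 in((390,450),(190,255)):
    uv=[(u,v) for v in range(290,380,1) for u in range(x0,x1) if 0<D[v,u]<250]
    T=(bydepth(m,D,uv)-p)@O
    for lo in range(-45,0,3):
        k=(T[:,2]>=lo)&(T[:,2]<lo+3)
        if k.sum()>5:print(lo,k.sum(),T[k].min(0).round(1),T[k].max(0).round(1))
E
```

```text
-45 236 [-11.1  28.8 -45. ] [ 11.4  43.2 -42. ]
-42 225 [-11.2  28.7 -42. ] [ 11.5  42.9 -39. ]
-39 187 [-11.5  28.9 -39. ] [ 11.6  43.  -36. ]
-36 168 [-11.7  28.8 -36. ] [ 11.4  42.2 -33.1]
-33 128 [-11.3  28.8 -33. ] [ 11.4  40.7 -30. ]
-30 63 [-11.1  28.9 -30. ] [  9.7  29.5 -27.1]
-45 234 [-11.  -44.4 -45. ] [ 11.6 -30.2 -42. ]
-42 210 [-11.5 -44.5 -42. ] [ 11.4 -30.3 -39. ]
-39 208 [-11.6 -44.4 -39. ] [ 11.3 -30.1 -36. ]
-36 171 [-12. -43. -36.] [ 11.4 -30.1 -33. ]
-33 123 [-11.1 -41.7 -33. ] [ 11.6 -30.2 -30. ]
-30 62 [-11.1 -30.8 -29.9] [ 10.2 -30.3 -27.1]
```

```bash
python3 -m handwheel '[0.0224,0.0055,0.03,0,0,0,0.4, 0,0,0.048,0,0,0,0.4, 0,0,0.048,0,0,0,0.4, 0,0,0.048,0,0,0,0.4, 0,0,0.048,0,0,0,0.4, 0,0,0.02,0,0,0,0.4, 0,0,0,0,0,0,0.4]'
python3 - <<'E'
from h import *
im,D=capture("wrist");cv2.imwrite("pics/w2.png",im[:,:,::-1]);np.savez("w2",im=im,D=D)
m=camera_model("wrist");s=bot.get_state();O=np.array(s["orientation"]);p=np.array(s["tool_pos"])
for k in[(-20,-36.0),]:pass
print(s["tool_pos"],proj(m,[p+O@[11,36,0],p+O@[11,36,-28],p+O@[11,-36,0]]).round())
im,D=capture("scene");c=im[100:320,200:440];cv2.imwrite("pics/s2.png",cv2.resize(c[:,:,::-1],None,fx=2.5,fy=2.5))
E
```

```text
time_s: 2.9
tool_pos: [459.9, -29.5, 74.4]
orientation: [[0.963, 0.269, -0.001], [0.269, -0.963, 0.0], [-0.001, -0.001, -1.0]]
force: [0.9, -0.6, 0.2]
finger_gap: 59.6
grip_force: 0.0
[460.48670258 -29.52448282  75.3429506 ] [[398. 268.]
 [411. 293.]
 [246. 268.]]
```

View pics/w2.png

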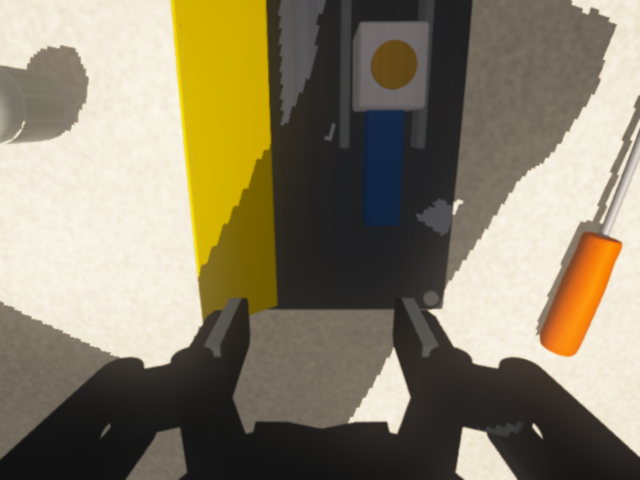

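View pics/s2.png

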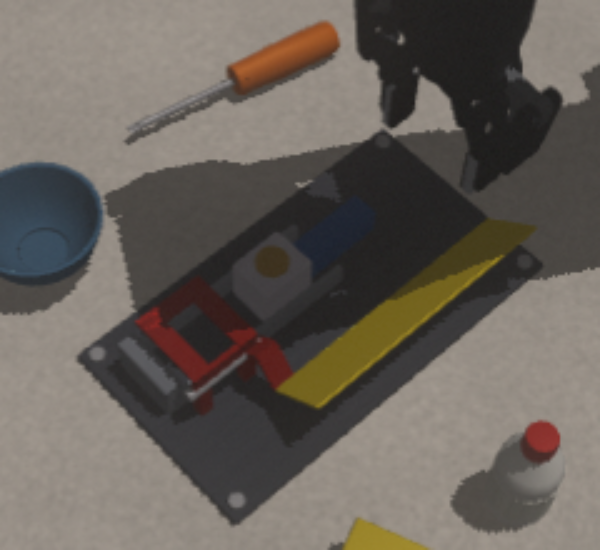

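In the wrist view the tail's rear edge is at (364..400,226) and the fingertips are at row 298. In the scene crop the right fingertip is at about (392,125) and the left at about (475,190), which is full-frame (357,150) and (390,176). I'll check the fingertip height against these.

```bash
python3 - <<'E'
from h import *
s=bot.get_state();O=np.array(s["orientation"]);p=np.array(s["tool_pos"]);m=camera_model("scene");w=camera_model("wrist")
for z in(0,-6,-13,-20,-28):print(z,((proj(m,[p+O@[0,36,z],p+O@[0,-36,z]])-[200,100])*2.5).round().tolist())
B=np.load("w2.npz");h=cv2.cvtColor(B["im"],cv2.COLOR_RGB2HSV);M=cv2.inRange(h,(105,120,20),(125,255,255));M[:100]=0;M[240:]=0;M[:,:340]=0;M[:,420:]=0
v,u=np.where(M);b=v.max();print(b,u[v==b-4].min(),u[v==b-4].max(),B["D"][b-4,382])
P=onz(w,[(u[v==b-4].mean(),b)],26)[0];C=onz(w,[(443,308),(431,298)],6);print(P,C,(P-p)@O,(C-p)@O)
E
```

```text
0 [[388.0, 143.0], [470.0, 212.0]]
-6 [[389.0, 137.0], [471.0, 206.0]]
-13 [[390.0, 130.0], [473.0, 200.0]]
-20 [[391.0, 123.0], [474.0, 193.0]]
-28 [[392.0, 115.0], [476.0, 185.0]]
225 364 399 217.70071
[488.53869069 -58.71119849  26.        ] [[ 438.8528576  -124.00842041    6.        ]
 [ 443.87965287 -113.05110185    6.        ]] [18.73855728 35.59304867 49.86725052] [[-46.70953705  85.1023579   69.81178481]
 [-38.92027915  75.90132841  69.81608311]]
```

```bash
for i in 1; do python3 -m handwheel '[0,0,0.03,0,0,0,0.4, 0,0,0.026,0,0,0,0.4, 0,0,0,0,0,0,0.4]'; done; python3 -m handwheel '[0,0,0.01,0,0,0,0.4, 0,0,0.01,0,0,0,0.4, 0,0,0,0,0,0,0.4]'
```

```text
time_s: 3.38
tool_pos: [460.1, -29.0, 29.9]
orientation: [[0.963, 0.269, -0.0], [0.269, -0.963, 0.0], [-0.0, -0.0, -1.0]]
force: [0.8, 0.3, 0.9]
finger_gap: 59.8
grip_force: 0.0
time_s: 3.75
tool_pos: [460.0, -28.9, 13.4]
orientation: [[0.963, 0.269, -0.001], [0.269, -0.963, 0.0], [-0.0, -0.0, -1.0]]
force: [-0.7, 0.5, 0.2]
finger_gap: 59.7
grip_force: 0.0
```

```bash
python3 -m handwheel '[0,0,0.006,0,0,0,0.4, 0,0,0.006,0,0,0,0.4, 0,0,0,0,0,0,0.4]'; python3 -m handwheel '[0,0,0.005,0,0,0,0.4, 0,0,0,0,0,0,0.4]' | grep -E 'pos|force'
python3 - <<'E'
from h import *
im,D=capture("wrist");cv2.imwrite("pics/w3.png",im[:,:,::-1])
im,D=capture("scene");c=im[100:320,200:440];cv2.imwrite("pics/s3.png",cv2.resize(c[:,:,::-1],None,fx=2.5,fy=2.5))
E
```

```text
time_s: 4.12
tool_pos: [460.5, -29.2, 4.1]
orientation: [[0.963, 0.269, 0.001], [0.269, -0.963, -0.0], [0.001, 0.0, -1.0]]
force: [3.0, -2.6, 3.1]
finger_gap: 59.5
grip_force: 2.2
tool_pos: [460.8, -29.7, 0.3]
force: [3.1, -7.3, 5.3]
grip_force: 4.2
```

View pics/s3.png

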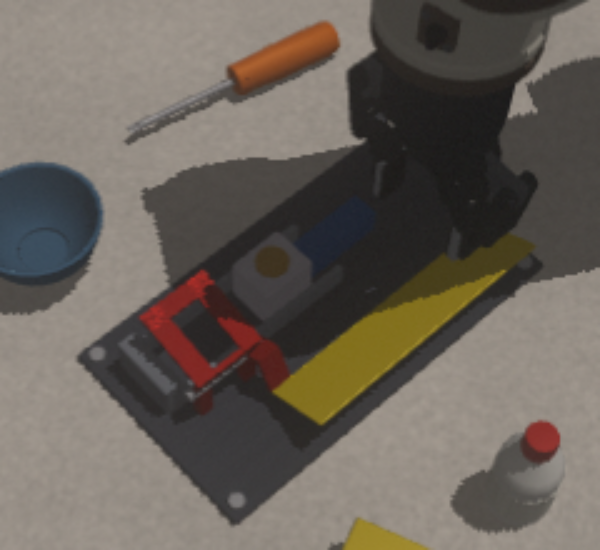

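The scene crop shows the pedal going down under the left finger near (455,255), the flap lifting, and the right finger behind the tail. I'll keep pressing.

```bash
python3 -m handwheel '[0,0,0.006,0,0,0,0.4, 0,0,0.004,0,0,0,0.4, 0,0,0,0,0,0,0.4]'| grep -E 'pos|force|gap'; python3 -m handwheel '[0,0,0.005,0,0,0,0.4, 0,0,0,0,0,0,0.4]' | grep -E 'pos|force|gap'
python3 - <<'E'
from h import *
im,D=capture("wrist");cv2.imwrite("pics/w4.png",im[:,:,::-1]);np.savez("w4",im=im,D=D);m=camera_model("wrist")
im2,D2=capture("scene");c=im2[100:320,200:440];cv2.imwrite("pics/s4.png",cv2.resize(c[:,:,::-1],None,fx=2.5,fy=2.5))
E
```

```text
tool_pos: [461.2, -30.0, -7.3]
force: [2.5, -10.4, 9.4]
finger_gap: 60.0
grip_force: 5.7
tool_pos: [461.2, -29.8, -11.3]
force: [2.7, -9.0, 9.6]
finger_gap: 59.7
grip_force: 5.3
```

View pics/s4.png

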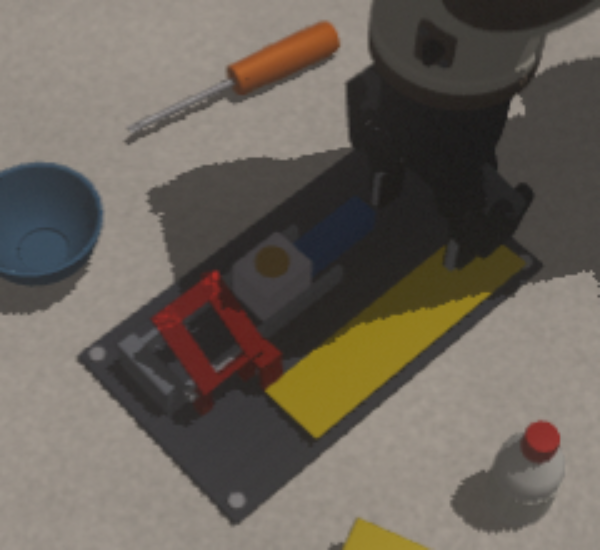

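View pics/w4.png

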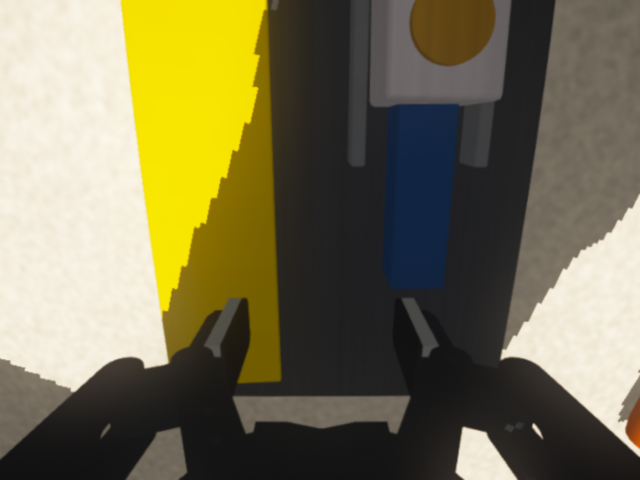

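The guard is well open. The tail end is at (387..443,288), just ahead of the right fingertip at (405,298). I'll measure the pedal's tilt and the gap to the tail.

```bash
cat > ped.py <<'E'
from h import *
im,D=capture("wrist");w=camera_model("wrist");s=bot.get_state();O=np.array(s["orientation"]);p=np.array(s["tool_pos"])
h=cv2.cvtColor(im,cv2.COLOR_RGB2HSV);M=cv2.inRange(h,(20,150,40),(32,255,255))>0;M[:,300:]=0;M[300:]=0;M&=(D>0)
v,u=np.where(M);T=(bydepth(w,D,list(zip(u[::7],v[::7])))-p)@O;z=p[2]-T[:,2];l=np.polyfit(T[:,1],z,1)
r=z-np.polyval(l,T[:,1]);k=abs(r)<4;l=np.polyfit(T[k,1],z[k],1)
print("pedal slope rad",np.arctan(-l[0]),"z at finger",np.polyval(l,-37),"y range",np.percentile(T[:,1],[1,99]))
M=cv2.inRange(h,(105,120,20),(125,255,255))>0;M[:,:340]=0;M[:,480:]=0;M[300:]=0;v,u=np.where(M);b=v.max()
P=onz(w,[(u[v==b-4].mean(),b)],26)[0];print("tail row",b,"tail in tool",(P-p)@O, "state",p.round(1),s["force"].round(1),s["time_s"])
E
python3 ped.py
```

```text
pedal slope rad 0.08759129981317866 z at finger 16.182971102084423 y range [-64.81198949 -18.51207063]
tail row 288 tail in tool [ 17.50546542  35.15546103 -37.0519585 ] state [461.2 -29.7 -11.1] [ 3.9 -8.   8.8] 5.25
```

```bash
python3 -m handwheel '[0.004,0,0.001,0,0,0,0.4, 0.006,0,0,0,0,0,0.4, 0.006,0,0,0,0,0,0.4, 0.006,0,0,0,0,0,0.4, 0.006,0,0,0,0,0,0.4, 0.006,0,0,0,0,0,0.4, 0.006,0,0,0,0,0,0.4, 0.006,0,0,0,0,0,0.4, 0,0,0,0,0,0,0.4]'| grep -E 'time|pos|force|gap';python3 ped.py
```

```text
time_s: 6.38
tool_pos: [495.4, -18.8, -12.9]
force: [-2.0, -0.2, 4.5]
finger_gap: 59.4
grip_force: 2.2
pedal slope rad 0.030317720040090333 z at finger 14.321600478776803 y range [-62.88177373 -15.92735008]
tail row 299 tail in tool [ 13.83980207  35.55910532 -38.85042417] state [495.4 -18.8 -12.8] [-0.9  1.8  4.4] 6.425
```

```bash
python3 -m handwheel '[0.006,0,0,0,0,0,0.4, 0.006,0,0,0,0,0,0.4, 0.006,0,0,0,0,0,0.4, 0.006,0,0,0,0,0,0.4, 0.006,0,0,0,0,0,0.4, 0.006,0,0,0,0,0,0.4, 0.006,0,0,0,0,0,0.4, 0,0,0,0,0,0,0.4]'| grep -E 'time|pos|force|gap';python3 ped.py
python3 -m handwheel '[0.005,0,0,0,0,0,0.4, 0,0,0,0,0,0,0.4]'| grep -E 'time|pos|force|gap'
```

```text
time_s: 7.42
tool_pos: [527.9, -9.8, -12.8]
force: [-1.2, 0.9, 3.5]
finger_gap: 59.4
grip_force: 2.1
pedal slope rad 0.030824564263626484 z at finger 14.328640505373198 y range [-63.11456615 -16.15885811]
tail row 299 tail in tool [ 13.81745381  35.58206564 -38.78507332] state [527.9  -9.9 -12.8] [-0.5  0.9  3.5] 7.475
time_s: 7.72
tool_pos: [531.7, -8.9, -12.7]
force: [-2.6, -1.0, 4.3]
finger_gap: 59.9
grip_force: 2.3
```

```bash
for i in 1; do python3 -m handwheel '[0.004,0,0,0,0,0,0.4, 0,0,0,0,0,0,0.4]'| grep -E 'pos|force:'; python3 -m handwheel '[0.003,0,0,0,0,0,0.4, 0,0,0,0,0,0,0.4]'| grep -E 'pos|force:';python3 -m handwheel '[0.003,0,0,0,0,0,0.4, 0,0,0,0,0,0,0.4]'| grep -E 'pos|force:';done
```

```text
tool_pos: [534.8, -8.1, -12.7]
force: [-2.6, -0.8, 4.4]
grip_force: 2.5
tool_pos: [537.1, -7.4, -12.7]
force: [-4.0, -1.1, 4.0]
grip_force: 2.6
tool_pos: [539.2, -6.8, -12.8]
force: [-5.8, -1.7, 5.3]
grip_force: 5.1
```

```bash
python3 -m handwheel '[0.002,0,0,0,0,0,0.4, 0,0,0,0,0,0,0.4]'| grep -E 'pos|force:';python3 -m handwheel '[0.002,0,0,0,0,0,0.4, 0,0,0,0,0,0,0.4]'| grep -E 'pos|force:'
```

```text
tool_pos: [539.4, -6.8, -12.9]
force: [-19.4, -6.3, 13.5]
grip_force: 11.9
tool_pos: [539.5, -6.7, -13.0]
force: [-32.4, -11.1, 22.9]
grip_force: 18.7
```

It has stopped firmly against the back stop. Now I'll back off along the lane, then lift.

```bash
python3 -m handwheel '[-0.003,0,0,0,0,0,0.4, -0.006,0,0,0,0,0,0.4, -0.008,0,0,0,0,0,0.4, 0,0,-0.01,0,0,0,0.4, 0,0,-0.01,0,0,0,0.4, 0,0,-0.015,0,0,0,0.4, 0,0,-0.02,0,0,0,0.4, 0,0,-0.04,0,0,0,0.4, 0,0,-0.06,0,0,0,0.4, -0.06,0,-0.06,0,0,0,0.4, -0.06,0,-0.06,0,0,0,0.4, 0,0,0,0,0,0,0.4, 0,0,0,0,0,0,0.4]'| grep -E 'time|pos|force:'
python3 - <<'E'
from h import *
im,D=capture("wrist");cv2.imwrite("pics/w5.png",im[:,:,::-1])
im,D=capture("scene");cv2.imwrite("pics/s5.png",cv2.resize(im[100:320,200:440][:,:,::-1],None,fx=2.5,fy=2.5))
E
```

```text
time_s: 10.6
tool_pos: [444.5, -33.4, 200.1]
force: [-0.4, -0.3, -0.7]
grip_force: 0.0
```

View pics/w5.png

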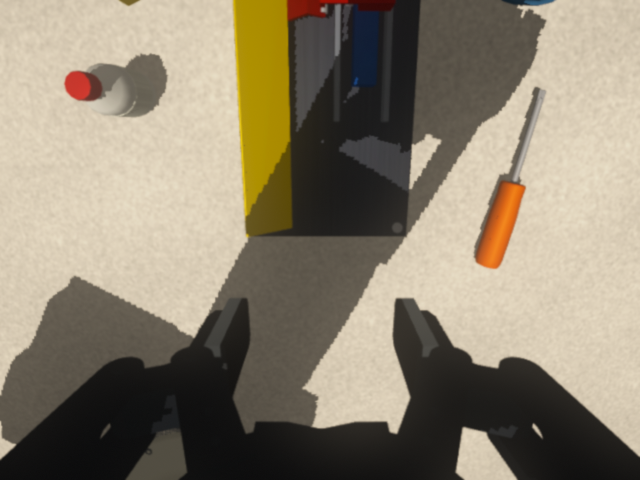

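View pics/s5.png

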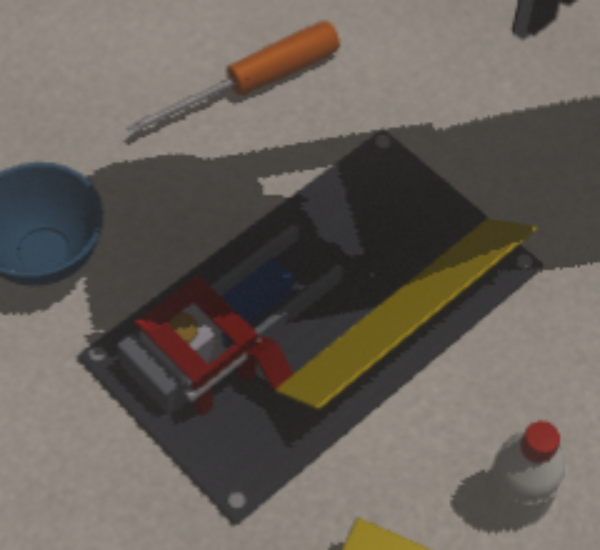

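The block is under the shut guard, with its brass disc at crop (185,328), and the pedal is back up. The tail end is at (365,87) in the wrist view, the fingers are clear, and the bystanders look unmoved in these views.

```bash
python3 -c "
from bench import bot
print(bot.hand_in())"
```

```text
the job is handed in; nothing more can be done
None
```

I pushed the die block home against the back stop with the pedal held down, the guard sprang shut behind it once the fingers were clear, and I handed the job in at about 11 s; no verdict came back.

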